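# Load a test cartridge under the reader head

### The arm

A 7-joint arm with a two-finger parallel gripper is mounted at the origin on the work surface. World frame = base frame: x ahead of the robot, y to its left, z up, the work surface at z = 0. Lengths are in mm, angles in rad, forces in N, time in s.
With the tool pointing down it reaches from about 400 to 875 mm from the base axis. Payload 4.4 kg.
Tool frame: the origin (TCP) lies on the mounting face of the last link; the fingertips stand 173 mm ahead of it and the grasp point (between the pads) lies 155 mm ahead of it; z points along the fingers, y is the line along which they close (so a half turn about z gives the same grasp; the last joint's range is limited). The gripper opens to 85 mm and grips with 20 to 120 N. Pads are 22 mm wide; open, the fingers measure 114 mm over their backs; the gripper's body (76 mm by 85 mm) begins 54 mm behind the grasp point. The pads swing forward as they close: fully open they stand 13 mm farther back than shut.
Start: joints at [1.094, 0.628, 0.038, 1.517, -0.027, 0.996, -0.02], TCP at [259.595, -595.925, 404.713] pointing down, gripper open.
Joint ranges: [-3.06, 3.06], [-0.37, 2.12], [-1.25, 1.32], [0.18, 2.47], [-1.1, 4.24], [0.23, 1.98], [-2.94, 2.94]. Speed limits (rad/s): [2.57, 2.57, 3.14, 3.14, 3.14, 3.14, 3.14].

### API

Orientations are given as [roll, pitch, yaw] about the fixed x, y, z axes, in that order (R = Rz(yaw) Ry(pitch) Rx(roll)).
In Python, from cell import * gives the robot as it stands. The module is installed in compiled form; this text tells all that it offers.
- The arm moves only by the tool jog_arm, never from a script. Its argument "steps" is a list of rows, each a list of 7 numbers: the opening, from -1 (shut) to 1 (fully open), so that 0 is half open, then the shift along the tool's x, y, z as a fraction of full scale, then the turn, a rotation vector about the tool's x, y, z as a fraction of full scale. A call has 1 to 10 rows; each row shifts and turns the commanded pose from where the row before left it, along the tool's axes as they then stand; what a row does not reach is not made up. Full scale, the value 1, is 500 mm for a shift and 2 rad for a turn. A row lasts 1/8 s, in which the tool goes at most 62.5 mm and 10.7 degrees, less where a joint would pass 70% of its speed; a pose out of reach is approached as far as the arm can. A call with a number of a shift or a turn outside -1 to 1 is refused whole. A call with a gripper value outside its range is refused whole. The fingers move at their own pace and stop on an object; the grip force is fixed at half the most. Time passes only in rows, so rows that do not move let the fingers close. It gives the time, the measured TCP pose, the force, the opening and the grip force at its end, in the units of the state.
- read_state(): the state, without advancing time (a new reading comes with each control period).
- get_image(name): name is "scene" or "top" or "wrist"; returns a dict with "pixels" (400x640x3 uint8, red, green, blue), "depth" (400x640 float32, mm along the optical axis (not along the pixel's ray), 0 where there is no reading), "vertical_fov" (degrees; the focal length in pixels is half the picture's height over the tangent of half this angle, whatever the lens; pixels are square), "cx", "cy" (the principal point, pixels), "R" (3x3) and "t" (3): a world point X has camera coordinates R X + t. Camera axes: x right, y down, z forward; pixel columns grow to the right and rows downward; lengths in mm; the calibration is good to about 2 mm. A picture is of the moment at which its call begins.
- finish_job(): hands the job in; it is judged then, once.
The state is a dict: "clock": time; "qpos": joint angles; "qd": joint speeds; "tau": joint torques, N m; "eef_pos": TCP position; "tool_rot": TCP orientation; "force": force on the tool from outside, world axes, zero at the start; "torque": the same for the moment, N m; "width": finger opening in mm; "gripper_force": force on a finger pad.
Only numpy, scipy, OpenCV 4.12 (cv2) and the standard library are available. Lean on these libraries where they do the work, as an engineer would, in place of code of your own. Each camera call takes 0.05 s, during which the arm holds its last target. There are 200 camera calls.

### The job

Load the teal test cartridge into the white reader: lay it (do not drop it) on the reader's grey loading ledge in front of the head, gold-contact end towards the tunnel, then slide it under the head until it has pushed the orange contact shuttle behind the head fully home. Push gently, feeling for the end of the travel: jamming or forcing it breaks it. Leave the loaded cartridge in the reader and leave everything else on the bench where it is.

Things in the scene. Friction and masses are not known exactly. Their poses are not given: they have to be found in the camera images.
- cartridge: teal flat cartridge, the one to load: 110 (x) x 50 (y) x 14 (z) mm, 90 to 180 g, white label and a brass-gold contact strip across the top at its +x end. Origin: centre of the underside; +x points to the gold-contact (leading) end, z up. It lies flat on the bench.
- cartridge_front (a point): middle of the cartridge's leading (gold) end face: 55 mm ahead of its origin along its x, 7 mm above the underside.
- reader: white reader fixed to the bench, 300 (x) x 130 (y) x 74 (z) mm. Origin: on the bench under the middle of the tunnel mouth; +x points into the tunnel (push direction), z up. Base plate x = -150 to 150 mm, flat top 20 mm above the bench. In the tunnel, more than 20 N between the cartridge and any part of the reader or its shuttle breaks the cartridge.
- reader_ledge (a point): middle of the open loading ledge's flat top, 75 mm before the tunnel mouth, 20 mm above the bench. The ledge is 150 (x) x 130 (y) mm with a 60 mm wide grey strip along it, no walls.
- reader_head (a point): middle of the flat top of the head, a gantry over reader x = 0 to 70 mm: top 74 mm, underside 38 mm above the bench (18 mm headroom over the base). The tunnel is 69 mm wide at the mouth, narrows to 53 mm over the first 20 mm and stays 53; behind the head, open-topped guides as wide, top 34 mm above the bench, run on to x = 140 mm.
- shuttle (a joint): travel (m, along reader +x) of the orange shuttle (20 x 49 x 13 mm, in guides behind head): starts at 0 to 0.003; 0.010 is home on a hard stop. Slides stiffly at about 2.5 N, no spring, stays where left. Bearing down on the cartridge while pushing adds a lot of drag. Its place varies: when home, the cartridge's leading end is at reader x = 82 to 98 mm, its tail 28 to 12 mm out of the mouth.
- spare: purple cartridge, same shape and size as the teal one: not to be used or moved. Origin: centre of the underside.
- tube_rack: blue tube rack 100 x 160 x 53 mm, loose, leave alone. Origin: centre of the underside.
- tip_box: red pipette-tip box with a clear lid, 122 x 87 x 62 mm, loose, leave alone. Origin: centre of the underside.
- reagent: amber bottle, 60 mm diameter, 140 mm tall, loose, leave alone. Origin: centre of the underside.
- jar: white jar with an orange cap, 56 mm diameter, 80 mm tall, loose, leave alone. Origin: centre of the underside.
- microtube: small clear tube lying on the bench, 11 mm diameter, 32 mm long, loose, leave alone. Origin: centre of the underside.
- marker: white pen with a blue cap lying on the bench, 120 x 12 x 12 mm, loose, leave alone. Origin: centre of the underside.
Not all that is in view belongs to the job. Of the things like the cartridge, leave any that is brown or red; of the rest the larger one is meant.

How it is judged (in metres and radians):
On the way, in this order (a step that is already met when the one before it is completed fails the run):
1. the cartridge lies flat on the loading ledge, gold end towards the tunnel, not yet under the head by more than 20 mm (z of cartridge in the frame of reader between 0.017 and 0.0235 m and x of cartridge_front in the frame of reader between -0.07 and 0.02 m and x of cartridge in the frame of reader below -0.03 m and y of cartridge in the frame of reader between -0.04 and 0.04 m and angle between cartridge's own z axis and vertical below 0.06 rad), for 0.1 s.
2. its leading end is slid under the head, more than 40 mm into the tunnel (x of cartridge_front in the frame of reader above 0.04 m and z of cartridge in the frame of reader below 0.026 m), for 0.05 s.
At the end, for the whole second after the job is handed in: the teal cartridge lies at rest, flat and straight in the tunnel under the head, gold end foremost, 78 to 102 mm past the mouth, and the shuttle stands at least 8.5 mm along its 10 mm travel (value of joint shuttle above 0.0085 m and x of cartridge_front in the frame of reader between 0.078 and 0.102 m and z of cartridge in the frame of reader between 0.018 and 0.022 m and angle between the x axis of cartridge and the x axis of reader, either way round below 0.06 rad and angle between cartridge's own z axis and vertical below 0.05 rad and linear speed of cartridge below 0.01 m/s); the robot touches nothing.
It fails at once if in the tunnel (leading end more than 20 mm past the mouth) the cartridge is pressed or jammed on the reader or its shuttle with more than 20 N (contact force between cartridge and reader above 20 N and x of cartridge_front in the frame of reader above 0.02 m and z of cartridge in the frame of reader below 0.03 m and height (world z) of cartridge above 0.015 m).
It fails at once if the cartridge is dropped: out of the fingers with its underside more than 35 mm above the bench (15 mm above the ledge) (height (world z) of cartridge above 0.035 m and contact force between cartridge and anything else below 0.02 N).
It fails at once if the spare cartridge or another loose thing is moved by more than 15 mm (distance of any of spare, tube_rack, tip_box, reagent, jar, microtube, marker from where it was at the start of the episode above 0.015 m).
It also fails if it takes over 72 s, if anything falls off the work surface, if the arm or the gripper's body presses on something with over 40 N, if the wrist force passes 120 N, or if a joint passes its speed limit or range.

## Working session

There is one attempt and no reset: what is moved stays moved. The work goes in short steps, Python scripts to look and compute and a tool call to move; the robot and the scene stay as the last step left them, time stands still between calls to the robot, and variables do not carry over. Pictures are saved under pics/ and viewed, at most 12 in all, crops included, and the job is handed in when it is done.

Besides the shell and the picture viewer there is one more tool, called after "Request:" as name([rows], argument=value, ...), one row to a line, values as JSON. jog_arm: Moves the arm, as the interface text tells. Shift numbers are shares of 500 mm and turn numbers shares of 2 rad, none past 1 either way. Its arguments: {"type":"object","properties":{"steps":{"type":"array"}},"required":["steps"]}

```bash
mkdir -p pics
cat > h.py <<'E'
from cell import *
import numpy as np, cv2, pickle
from scipy.spatial.transform import Rotation as Ro
def shot(n,save=None):
    im=get_image(n); pickle.dump(im,open(f'{n}.pkl','wb'))
    if save: cv2.imwrite('pics/'+save,im['pixels'][:,:,::-1])
    return im
def f(im): return 200/np.tan(np.radians(im['vertical_fov'])/2)
def ray(im,u,v,z):
    "pixel -> world point on plane z"
    R=np.array(im['R']);t=np.array(im['t']);c=-R.T@t
    d=R.T@np.array([(u-im['cx'])/f(im),(v-im['cy'])/f(im),1])
    return c+d*(z-c[2])/d[2]
def proj(im,X):
    p=np.array(im['R'])@np.array(X)+np.array(im['t']); return p[:2]/p[2]*f(im)+[im['cx'],im['cy']]
E
python3 - <<'E'
from h import *
for n in('top','scene'):
    im=shot(n,n+'1.png'); print(n,im['vertical_fov'],im['cx'],im['cy'],-np.array(im['R']).T@im['t'])
s=read_state();print(s)
E
```

```text
top 49.85431476238059 316.5985004886555 192.92611732404714 [ 360.95790812   -4.41399884 1242.92299904]
scene 51.04579419155284 321.38794475274386 199.39424252905368 [1216.1741422  -807.51388787  890.55139962]
{'clock': 0.1, 'qpos': array([ 1.09421074,  0.62925135,  0.03843356,  1.51826368, -0.02702556,
        0.99631872, -0.02002372]), 'qd': array([ 4.47062223e-04, -7.90182932e-04, -3.90764712e-05, -1.30137305e-03,
       -2.62382881e-04, -1.73311848e-04,  1.03167512e-03]), 'tau': array([ 2.72420366e-03, -5.64539981e+01,  1.23069249e+00, -1.93974996e+01,
        1.13972308e-02,  5.45708870e-03, -3.14957038e-05]), 'eef_pos': array([ 259.49742699, -595.66414798,  403.88344884]), 'tool_rot': array([-3.13986869e+00, -1.06069632e-05,  4.10757100e-01]), 'force': array([ 0.49227213, -0.08741225,  0.1397023 ]), 'torque': array([-0.05518483,  0.00506789,  0.01663409]), 'gripper_force': 0.0, 'width': 85.17201865610157}
```

View pics/top1.png

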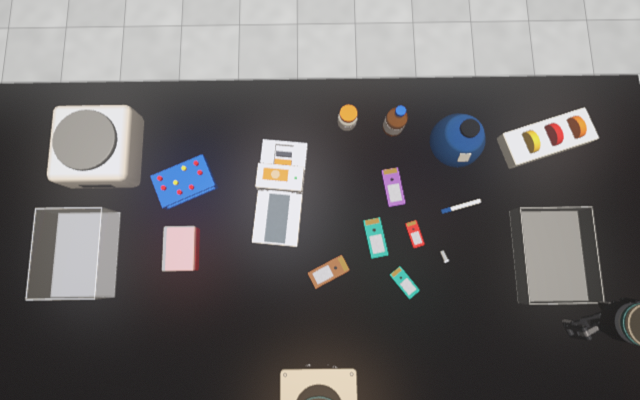

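View pics/scene1.png

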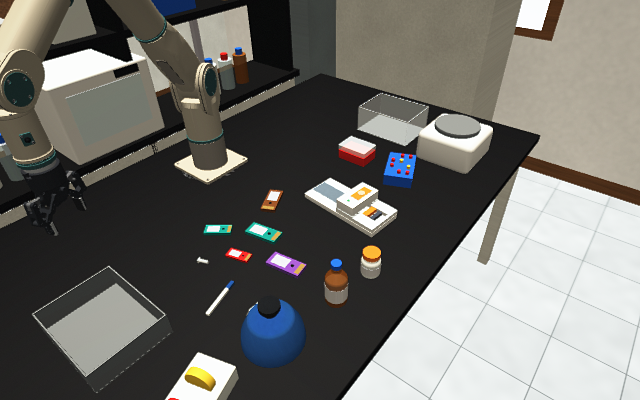

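The top view shows two teal cartridges, at (376,238) and (404,283), plus a brown one at (328,271), a red one at (415,234) and the purple spare at (394,188). The larger teal one at (376,238) fits the description; its gold end points up in the image. The reader is at (280,190), with its ledge at (276,218). Next I measure and confirm with an enlarged crop.

Run:
```python
from h import *
im=pickle.load(open('top.pkl','rb'));p=im['pixels'];hsv=cv2.cvtColor(p,cv2.COLOR_RGB2HSV)
c=p[150:310,225:435][:,:,::-1];cv2.imwrite('pics/crop1.png',cv2.resize(c,None,fx=3.7,fy=3.7,interpolation=cv2.INTER_CUBIC))
def rect(m,z,name):
    for k in cv2.findContours(m.astype(np.uint8),cv2.RETR_EXTERNAL,cv2.CHAIN_APPROX_NONE)[0]:
        if cv2.contourArea(k)<120: continue
        w=np.array([ray(im,*q[0],z)[:2] for q in k],np.float32); r=cv2.minAreaRect(w)
        print(name,k.mean((0,1)).round(),np.round(r[0],1),np.round(r[1],1),round(r[2],2))
H,S,V=[hsv[:,:,i].astype(int) for i in range(3)]
R=np.zeros(H.shape,bool);R[205:305,355:425]=1
teal=R&(V>60)&~((H<12)|(H>165))
rect(teal,14,'cart')
R[:]=0;R[130:260,245:312]=1
rect(R&(V>60),20,'reader20')
R[:]=0;R[192:243,258:300]=1
rect(R&(V<190)&(V>70)&(S<90),20,'strip')
m=R&(V>70)
for u,v in [(271,190),(279,218),(279,210),(255,200),(300,200),(275,260)]: print(u,v,p[v,u],hsv[v,u],im['depth'][v,u])
```

```text
cart [404. 282.] [ 328.2 -244.8] [90.1 43.8] 37.44
cart [375. 237.] [ 454.1 -168.4] [116.   54.9] 10.6
reader20 [278. 194.] [585.6 111.2] [196.  379.2] 89.43
strip [277. 218.] [512.9 111.8] [ 58.3 136.8] 84.02
271 190 [210 209 213] [128   5 213] 1245.7253
279 218 [153 160 166] [104  20 166] 1225.8417
279 210 [153 159 165] [105  19 165] 1234.9001
255 200 [85 81 84] [158  12  85] 1256.5076
300 200 [236 236 240] [120   4 240] 1236.9216
275 260 [70 68 69] [165   7  70] 1227.9554
```

View pics/crop1.png

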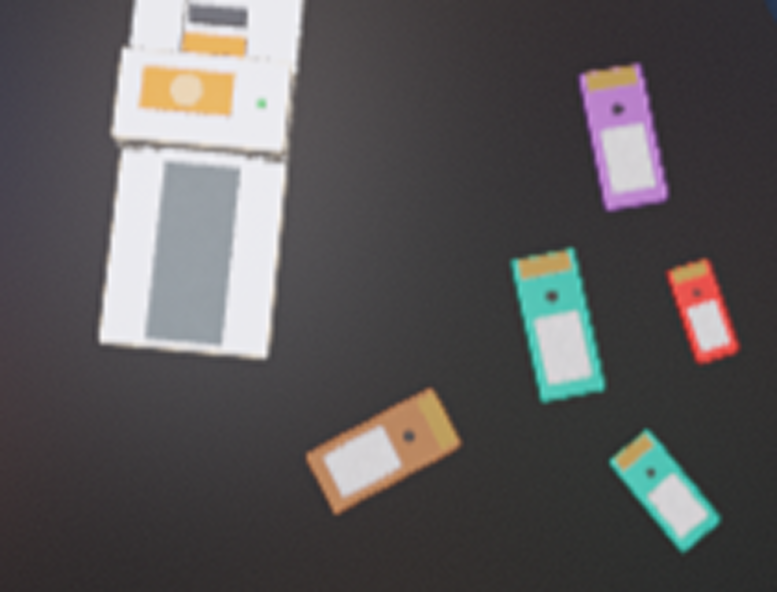

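The crop confirms it: the larger teal cartridge has its gold end pointing up (world +x, about 10.6° left), and its 116x55 mm measured size fits. The small teal is only 90x44 mm, so it is a decoy. The reader points to +x at about -6°, with its strip centre near (513,112).

```bash
cat >> h.py <<'E'
def plan(x,y,z,yaw,tip=0):
    "tool-z turn first (rotation fraction), then shift in tool axes as fractions of 500 mm"
    s=read_state();R0=Ro.from_euler('xyz',s['tool_rot']);R1=Ro.from_euler('xyz',[np.pi,0,yaw])
    rv=(R0.inv()*R1).as_rotvec()/2; d=R1.inv().apply(np.array([x,y,z])-s['eef_pos'])/500
    print('turn',rv.round(4),'shift',d.round(4))
E
python3 -c "
from h import *
plan(420,-165,330,.185)"
```

```text
turn [-9.000e-04  1.000e-04  1.129e-01] shift [ 0.474  -0.7876  0.1478]
```

Request:
jog_arm([
  [1,0,0,0,0,0,0.0565],
  [1,0,0,0,0,0,0.0565],
  [1,0.0593,-0.0984,0.0185,0,0,0],
  [1,0.0593,-0.0984,0.0185,0,0,0],
  [1,0.0593,-0.0984,0.0185,0,0,0],
  [1,0.0593,-0.0984,0.0185,0,0,0],
  [1,0.0593,-0.0984,0.0185,0,0,0],
  [1,0.0593,-0.0984,0.0185,0,0,0],
  [1,0.0593,-0.0984,0.0185,0,0,0],
  [1,0.0593,-0.0984,0.0185,0,0,0],
])

```text
clock: 1.35
eef_pos: [420.9, -163.7, 330.4]
tool_rot: [3.141, -0.0, 0.185]
force: [1.9, 0.1, 0.6]
width: 85.5
gripper_force: 0.0
```

Run:
```python
from h import *
im=shot('wrist','w1.png'); s=read_state();print(s['eef_pos'],s['tool_rot'],s['force'],s['clock'])
print(-np.array(im['R']).T@im['t'],im['R'],im['vertical_fov'])
p=im['pixels'];hsv=cv2.cvtColor(p,cv2.COLOR_RGB2HSV)
m=cv2.inRange(hsv,(75,80,60),(98,255,255))
for k in cv2.findContours(m,cv2.RETR_EXTERNAL,cv2.CHAIN_APPROX_NONE)[0]:
    if cv2.contourArea(k)<400: continue
    w=np.array([ray(im,*q[0],14)[:2] for q in k],np.float32); r=cv2.minAreaRect(w);print(k.mean((0,1)),r)
```

```text
[ 423.3277245  -155.48783334  329.28317312] [-3.13547535e+00 -5.99694996e-04  1.96490683e-01] [ 1.40267488  5.87348461 -0.66976517] 1.4
[ 492.73314977 -151.35900832  299.7077852 ] [[ 1.83024375e-01 -9.83108255e-01  4.85826043e-04]
 [-9.41661774e-01 -1.75166304e-01  2.87384533e-01]
 [-2.82445006e-01 -5.30558585e-02 -9.57815167e-01]] 68.81818416378721
[367.91794872 276.36923077] ((333.635986328125, -240.45486450195312), (94.56538391113281, 43.73527145385742), 37.821346282958984)
[323.27294686 143.42995169] ((457.2486572265625, -165.37503051757812), (114.04765319824219, 58.308624267578125), 10.496373176574707)
```

View pics/w1.png

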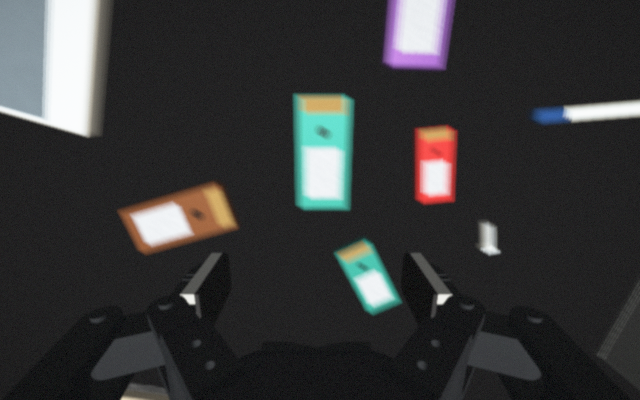

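The wrist view shows the target at (323,143), free on both sides, with red at (435,165) and small teal at (367,276) well clear. I move over it.

```bash
python3 -c "
from h import *
plan(456,-167,230,.185);print(read_state()['eef_pos'],read_state()['qd'])"
```

```text
turn [-0.0031 -0.0003  0.0057] shift [0.06   0.0347 0.1986]
[ 423.3277245  -155.48783334  329.28317312] [ 0.07953174 -0.00520006 -0.01729863 -0.01606727  0.01058084  0.04701894
  0.17300847]
```

Request:
jog_arm([
  [0.6,0.0175,0.0043,0.05,0,0,0],
  [0.6,0.0175,0.0043,0.05,0,0,0],
  [0.6,0.0175,0.0043,0.05,0,0,0],
  [0.6,0.0175,0.0043,0.05,0,0,0],
  [0.6,0,0,0,0,0,0],
  [0.6,0,0,0,0,0,0],
  [0.6,0,0,0,0,0,0],
])

```text
clock: 2.28
eef_pos: [456.4, -167.7, 231.7]
tool_rot: [3.141, -0.001, 0.184]
force: [0.2, -0.2, -0.7]
width: 68.3
gripper_force: 0.0
```

Run:
```python
from h import *
im=shot('wrist'); s=read_state();print(s['eef_pos'],s['tool_rot'],s['force'],s['width'],abs(s['qd']).max())
p=im['pixels'];hsv=cv2.cvtColor(p,cv2.COLOR_RGB2HSV)
m=cv2.inRange(hsv,(75,80,60),(98,255,255))
for k in cv2.findContours(m,cv2.RETR_EXTERNAL,cv2.CHAIN_APPROX_NONE)[0]:
    if cv2.contourArea(k)<400: continue
    w=np.array([ray(im,*q[0],14)[:2] for q in k],np.float32); r=cv2.minAreaRect(w);print(k.mean((0,1)),r)
# label
m=(hsv[:,:,1]<50)&(hsv[:,:,2]>130)
for k in cv2.findContours(m.astype(np.uint8),cv2.RETR_EXTERNAL,cv2.CHAIN_APPROX_NONE)[0]:
    if cv2.contourArea(k)<400: continue
    w=np.array([ray(im,*q[0],14)[:2] for q in k],np.float32); r=cv2.minAreaRect(w);print('white',k.mean((0,1)),r)
```

```text
[ 456.38820418 -167.63381478  231.65358946] [ 3.14093731e+00 -1.19224814e-03  1.84483703e-01] [-0.49885884  0.31498851 -0.55225233] 68.5669151789385 0.0041236188862667205
[316.50681818 219.24545455] ((456.3681640625, -169.4914093017578), (110.8524398803711, 50.62498474121094), 10.502593040466309)
white [ 86.41558442 311.64285714] ((354.2497863769531, -17.305156707763672), (34.5673713684082, 50.974098205566406), 27.17665672302246)
white [474.45       255.08571429] ((455.44256591796875, -283.2388916015625), (32.624290466308594, 22.1008358001709), 16.00958824157715)
white [316.46363636 249.81818182] ((438.13623046875, -172.86843872070312), (50.207603454589844, 34.00464630126953), 10.503371238708496)
white [460.41608392  41.58391608] ((582.291748046875, -229.85484313964844), (44.55396270751953, 34.34428787231445), 8.934020042419434)
```

Request:
jog_arm([
  [0.4,0,0.0036,0.03,0,0,0],
  [0.4,0,0,0.04,0,0,0],
  [0.4,0,0,0.03,0,0,0],
  [0.4,0,0,0.01,0,0,0],
  [0.4,0,0,0.006,0,0,0],
  [0.4,0,0,0,0,0,0],
  [0.4,0,0,0,0,0,0],
])

```text
clock: 3.2
eef_pos: [456.4, -169.1, 173.2]
tool_rot: [-3.14, 0.002, 0.185]
force: [0.3, -0.8, 0.4]
width: 59.9
gripper_force: 0.0
```

Run:
```python
from h import *
im=shot('wrist','w2.png'); s=read_state();print(s['eef_pos'],s['force'],s['width'])
```

```text
[ 456.42788799 -169.14851603  173.31434435] [-0.64075118  0.52110827  0.37359641] 59.66379563290203
```

View pics/w2.png

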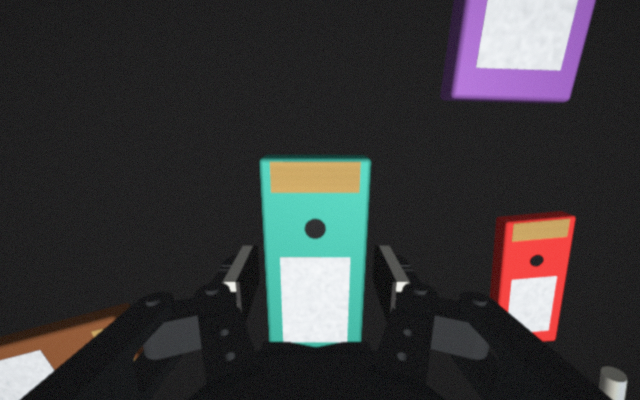

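The fingers straddle the cartridge symmetrically, with pads at (240,270) and (392,270). I lower 2 mm, close and lift.

Request:
jog_arm([
  [0.4,0,0,0.004,0,0,0],
  [0.4,0,0,0,0,0,0],
  [-0.2,0,0,0,0,0,0],
  [-0.2,0,0,0,0,0,0],
  [-0.2,0,0,0,0,0,0],
  [-0.2,0,0,0,0,0,0],
])

```text
clock: 4.0
eef_pos: [456.4, -169.1, 171.8]
tool_rot: [-3.14, 0.001, 0.185]
force: [-1.3, -0.6, 5.7]
width: 48.6
gripper_force: 62.7
```

Request:
jog_arm([
  [-0.2,0,0,-0.02,0,0,0],
  [-0.2,0,0,-0.05,0,0,0],
  [-0.2,0,0,-0.07,0,0,0.0725],
  [-0.2,0,0,-0.06,0,0,0.0725],
  [-0.2,-0.0086,-0.094,0,0,0,0],
  [-0.2,-0.0086,-0.094,0,0,0,0],
  [-0.2,-0.0086,-0.094,0,0,0,0],
  [-0.2,-0.0086,-0.094,0,0,0,0],
  [-0.2,-0.0086,-0.094,0,0,0,0],
  [-0.2,-0.0086,-0.094,0,0,0,0],
])

```text
clock: 5.25
eef_pos: [460.4, 115.6, 272.1]
tool_rot: [-3.14, 0.002, -0.105]
force: [0.7, 0.2, -0.8]
width: 48.5
gripper_force: 62.2
```

Request:
jog_arm([
  [-0.2,0,0,0,0,0,0],
  [-0.2,0,0,0,0,0,0],
  [-0.2,0,0,0,0,0,0],
  [-0.2,0,0,0,0,0,0],
])

```text
clock: 5.75
eef_pos: [460.7, 112.7, 271.8]
tool_rot: [-3.141, 0.002, -0.108]
force: [1.4, -0.3, -1.1]
width: 48.7
gripper_force: 62.3
```

Run:
```python
from h import *
im=shot('wrist','w3.png'); s=read_state();print(s['eef_pos'],s['tool_rot'],s['force'],s['width'])
```

```text
[460.72597966 112.90264527 271.73196516] [-3.14100194e+00  1.91258397e-03 -1.07517395e-01] [ 0.30560188 -0.99940907 -1.3425649 ] 48.58298365726273
```

View pics/w3.png

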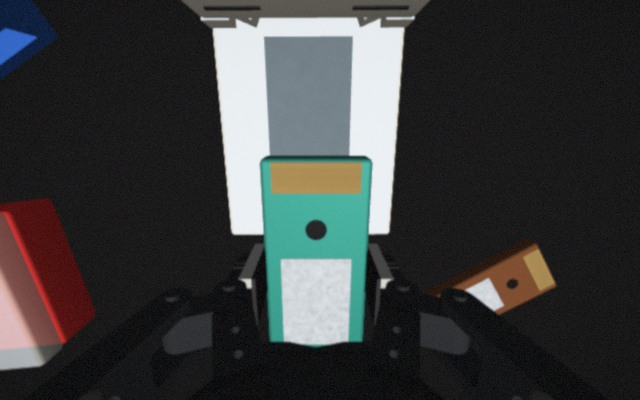

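The wrist view shows the cartridge held square between the pads. The ledge spans columns 215–404, its front edge is at row 234, and the tunnel mouth is near row 20. I fit the ledge edges.

```bash
cat > rd.py <<'E'
from h import *
im=pickle.load(open('wrist.pkl','rb'));p=im['pixels'];g=cv2.GaussianBlur(cv2.cvtColor(p,cv2.COLOR_RGB2GRAY),(3,3),0).astype(float)
def edges(r0,r1,thr,lo,hi,z,rev):
    P=[]
    for v in range(r0,r1):
        c=range(lo,hi) if not rev else range(hi,lo,-1)
        row=g[v]; prev=None
        for u in c:
            if prev is not None and (row[prev]-thr)*(row[u]-thr)<0:
                P.append(ray(im,prev+(row[prev]-thr)/(row[prev]-row[u])*(u-prev),v,z)[:2]); break
            prev=u
    P=np.array(P); d=cv2.fitLine(P.astype(np.float32),cv2.DIST_HUBER,0,.01,.01).ravel()
    if d[0]<0:d[:2]*=-1
    return d[2:],d[:2],np.arctan2(d[1],d[0])
L=edges(60,220,130,195,255,20,0);Rr=edges(60,220,130,365,425,20,1)
SL=edges(50,145,175,235,290,20,0);SR=edges(50,145,175,330,380,20,1)
for n,e in zip(('L','R','sL','sR'),(L,Rr,SL,SR)): print(n,e[0],round(float(e[2]),4))
yaw=np.mean([L[2],Rr[2]]);ex=np.array([np.cos(yaw),np.sin(yaw)]);ey=np.array([-ex[1],ex[0]])
cy=[float(e[0]@ey) for e in(L,Rr,SL,SR)]
# front edge (reader x=-150): columns of the plate at sides of the cartridge
F=[]
for u in list(range(238,255))+list(range(376,384)):
    col=g[200:260,u];i=np.argmax((col[:-1]>130)&(col[1:]<=130));F.append(ray(im,u,200+i+(col[i]-130)/(col[i]-col[i+1]),20)[:2]@ex)
M=[]
for u in list(range(270,345,5)):
    col=g[5:60,u];i=np.argmax(col>130);M.append(5+i)
print('yaw',yaw,'lateral',np.round(cy,1),'widths',cy[0]-cy[1],cy[2]-cy[3],'front',np.mean(F),np.std(F),'mouth rows',M,ray(im,316,np.median(M),20)[:2]@ex)
mid=np.mean(cy[:2]); o=ex*(np.mean(F)+150)+ey*mid
print('reader origin',o)
# held cartridge
s=read_state();hsv=cv2.cvtColor(p,cv2.COLOR_RGB2HSV);m=cv2.inRange(hsv,(75,80,50),(98,255,255));m[:,:200]=0;m[:,430:]=0
zt=s['eef_pos'][2]-171.8+14
m2=m[165:240];P=[]
Lc=np.array([ray(im,np.where(m[v])[0].min(),v,zt)[:2] for v in range(170,235)]);Rc=np.array([ray(im,np.where(m[v])[0].max(),v,zt)[:2] for v in range(170,235)])
for e in(Lc,Rc):
    d=cv2.fitLine(e.astype(np.float32),cv2.DIST_HUBER,0,.01,.01).ravel();print('cart edge yaw',np.arctan(d[1]/d[0]),'lat',np.mean(e@ey))
v=[np.where(m[:,u])[0].min() for u in range(280,350)];print('cart front',np.median(v),ray(im,316,np.median(v),zt)[:2], 'reader coords',(ray(im,316,np.median(v),zt)[:2]-o)@np.c_[ex,ey])
E
python3 rd.py
```

```text
L [521.71106 174.72641] -0.1061
R [512.6338    46.342552] -0.104
sL [548.715   137.16908] -0.1031
sR [541.7423    78.147125] -0.1061
yaw -0.1050189 lateral [228.5  99.8 193.9 134.5] widths 128.6280746459961 59.42771911621094 front 426.0878693611355 0.09946306847944379 mouth rows [np.int64(17), np.int64(17), np.int64(17), np.int64(17), np.int64(17), np.int64(17), np.int64(17), np.int64(17), np.int64(17), np.int64(17), np.int64(17), np.int64(17), np.int64(17), np.int64(17), np.int64(17)] 581.4293912637064
reader origin [590.11993729 102.84532082]
cart edge yaw -0.10761535 lat 183.3892855560267
cart edge yaw -0.10890126 lat 135.25028634237103
cart front 156.0 [516.23279299 105.54767497] reader coords [-73.76334468  -5.05782558]
```

Request:
jog_arm([
  [-0.2,0.05,-0.0044,0,0,0,0.0],
  [-0.2,0.05,-0.0044,0,0,0,0],
  [-0.2,0,0,0.05,0,0,0],
  [-0.2,0,0,0.05,0,0,0],
  [-0.2,0,0,0.04,0,0,0],
  [-0.2,0,0,0.01,0,0,0],
  [-0.2,0,0,0,0,0,0],
  [-0.2,0,0,0,0,0,0],
])

```text
clock: 6.8
eef_pos: [511.0, 113.1, 197.3]
tool_rot: [-3.14, 0.001, -0.106]
force: [0.3, -0.5, -0.4]
width: 48.1
gripper_force: 62.3
```

Run:
```python
from h import *
im=shot('wrist','w4.png'); s=read_state();print(s['eef_pos'],s['tool_rot'],s['force'],s['width'])
ex=np.array([np.cos(-.105),np.sin(-.105)]);ey=np.array([-ex[1],ex[0]])
print('TCP reader',s['eef_pos'][:2]@ex-576,s['eef_pos'][:2]@ey-164.2)
```

```text
[511.002128   113.15539333 197.30380098] [-3.14036917e+00  6.40808780e-04 -1.05444150e-01] [-0.01730453  0.95418566 -1.5111512 ] 48.92872128190776
TCP reader -79.67168056422605 1.8888834073683256
```

View pics/w4.png

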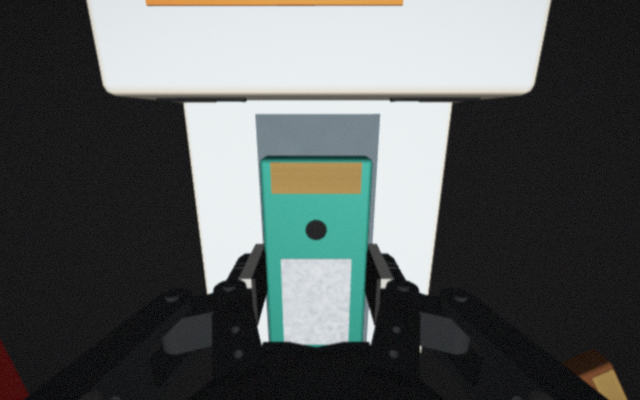

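The cartridge hovers over the strip, within about 1 mm of centre: cartridge middle at column 316, strip middle at about 317. I lower gently.

Request:
jog_arm([
  [-0.2,0,-0.0014,0.004,0,0,0],
  [-0.2,0,0,0.003,0,0,0],
  [-0.2,0,0,0.003,0,0,0],
  [-0.2,0,0,0,0,0,0],
  [-0.2,0,0,0,0,0,0],
])

```text
clock: 7.48
eef_pos: [510.7, 113.9, 191.8]
tool_rot: [-3.14, 0.002, -0.105]
force: [-2.1, -0.3, 4.2]
width: 48.6
gripper_force: 63.0
```

Request:
jog_arm([
  [0.3,0,0,0,0,0,0],
  [0.45,0,0,0,0,0,0],
  [0.45,0,0,0,0,0,0],
  [0.45,0,0,-0.02,0,0,0],
  [0.45,0,0,-0.06,0,0,0],
  [0.45,-0.06,0,-0.06,0,0,0],
  [0.45,-0.1,0,0,0,0,0],
  [-0.2,0,0,0,0,0,0],
  [-0.4,0,0,0,0,0,0],
  [-0.4,0,0,0,0,0,0],
])

```text
clock: 8.72
eef_pos: [432.5, 122.1, 261.9]
tool_rot: [-3.141, 0.0, -0.106]
force: [-0.1, -0.0, 0.2]
width: 25.7
gripper_force: 0.0
```

Run:
```python
from h import *
im=shot('wrist','w5.png'); s=read_state();print(s['eef_pos'],s['tool_rot'],s['force'],s['width'])
ex=np.array([np.cos(-.105),np.sin(-.105)]);ey=np.array([-ex[1],ex[0]])
print('TCP reader',s['eef_pos'][:2]@ex-576,s['eef_pos'][:2]@ey-164.2)
p=im['pixels'];hsv=cv2.cvtColor(p,cv2.COLOR_RGB2HSV);H,S,V=[hsv[:,:,i].astype(int) for i in range(3)]
m=((H>75)&(H<98)&(S>90)&(V>40)).astype(np.uint8)
for k in cv2.findContours(m,cv2.RETR_EXTERNAL,cv2.CHAIN_APPROX_NONE)[0]:
    if cv2.contourArea(k)<1000: continue
    w=np.array([ray(im,*q[0],34)[:2] for q in k]);w=(np.c_[w@ex-576,w@ey-164.2]).astype(np.float32); print(k.mean((0,1)),cv2.minAreaRect(w))
```

```text
[432.30375557 122.07161622 261.72197303] [-3.14085918e+00  7.43152990e-04 -1.05794290e-01] [-0.63468301 -0.23766782  0.38911191] 25.47930816642302
TCP reader -158.87111072290463 2.507847144849137
[315.73297491  93.13799283] ((-80.26842498779297, 1.5761642456054688), (49.304664611816406, 108.90387725830078), 89.91722106933594)
```

View pics/w5.png

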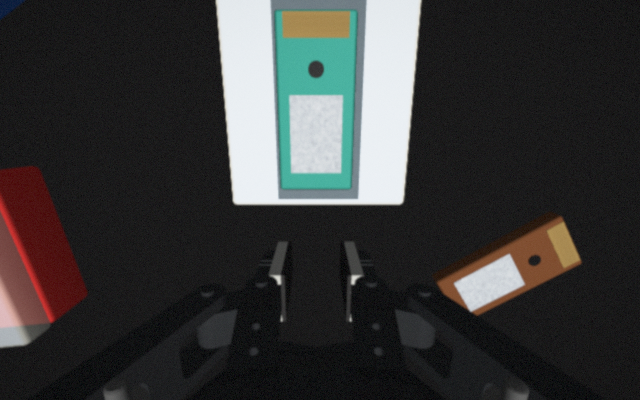

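The cartridge lies flat and straight on the ledge at (316,93), centred about 1.6 mm left of the tunnel axis and within the funnel. I push its tail with two fingertips 25 mm apart.

Request:
jog_arm([
  [-0.4,0,0.002,0.05,0,0,0],
  [-0.4,0,0,0.05,0,0,0],
  [-0.4,0,0,0.029,0,0,0],
  [-0.4,0.01,0,0,0,0,0],
  [-0.4,0.008,0,0,0,0,0],
  [-0.4,0.008,0,0,0,0,0],
  [-0.4,0.008,0,0,0,0,0],
  [-0.4,0,0,0,0,0,0],
  [-0.4,0,0,0,0,0,0],
])

```text
clock: 9.9
eef_pos: [448.0, 119.5, 197.3]
tool_rot: [-3.141, 0.002, -0.105]
force: [0.3, -0.3, -0.5]
width: 25.5
gripper_force: 0.0
```

```bash
cat > st.py <<'E'
from h import *
import sys
im=shot('wrist',sys.argv[1] if len(sys.argv)>1 else None); s=read_state()
ex=np.array([np.cos(-.105),np.sin(-.105)]);ey=np.array([-ex[1],ex[0]])
print(s['clock'],'TCP reader',s['eef_pos'][:2]@ex-576,s['eef_pos'][:2]@ey-164.2,s['eef_pos'][2],'F',s['force'][:2]@ex,s['force'][:2]@ey,s['force'][2],s['width'])
p=im['pixels'];hsv=cv2.cvtColor(p,cv2.COLOR_RGB2HSV);H,S,V=[hsv[:,:,i].astype(int) for i in range(3)]
m=((H>75)&(H<98)&(S>90)&(V>40)).astype(np.uint8)
for k in cv2.findContours(m,cv2.RETR_EXTERNAL,cv2.CHAIN_APPROX_NONE)[0]:
    if cv2.contourArea(k)<1000: continue
    w=np.array([ray(im,*q[0],34)[:2] for q in k]);w=(np.c_[w@ex-576,w@ey-164.2]).astype(np.float32); r=cv2.minAreaRect(w);print(r,'x',w[:,0].min(),w[:,0].max())
E
python3 st.py w6.png
```

```text
9.95 TCP reader -143.01195863635394 1.5985378742483363 197.24961665076432 F 0.05620429508149226 -0.1632100663529633 0.18003375965467486 25.656387712530897
((-78.91805267333984, 1.722738265991211), (49.08122634887695, 104.27357482910156), 89.96429443359375) x -131.06451 -26.76616
```

View pics/w6.png

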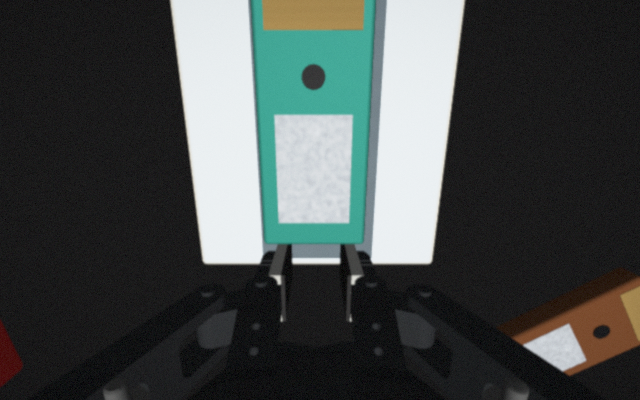

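Request:
jog_arm([
  [-0.4,0.01,0.0,0,0,0,0],
  [-0.4,0.01,0,0,0,0,0],
  [-0.4,0.01,0,0,0,0,0],
  [-0.4,0.01,0,0,0,0,0],
  [-0.4,0.01,0,0,0,0,0],
  [-0.4,0.01,0,0,0,0,0],
  [-0.4,0,0,0,0,0,0],
  [-0.4,0,0,0,0,0,0],
])

```text
clock: 10.95
eef_pos: [478.0, 116.3, 197.1]
tool_rot: [-3.141, 0.001, -0.105]
force: [0.1, 1.0, -0.7]
width: 25.6
gripper_force: 0.0
```

```bash
python3 st.py
```

```text
11.0 TCP reader -112.92978200306578 1.5544913211013807 197.1072196146368 F 0.3245576269893968 -0.31016772541268656 -0.47896858840144674 25.582958636863438
((-49.33197021484375, 1.6057796478271484), (49.1175651550293, 101.89727783203125), 89.945556640625) x -100.29383 1.6371518
```

Request:
jog_arm([
  [-0.4,0.003,0,0,0,0,0],
  [-0.4,0.003,0,0,0,0,0],
  [-0.4,0.003,0,0,0,0,0],
  [-0.4,0.003,0,0,0,0,0],
  [-0.4,0.003,0,0,0,0,0],
  [-0.4,0.003,0,0,0,0,0],
  [-0.4,0.003,0,0,0,0,0],
  [-0.4,0.003,0,0,0,0,0],
  [-0.4,0.003,0,0,0,0,0],
])

```text
clock: 12.12
eef_pos: [491.3, 114.9, 197.1]
tool_rot: [-3.141, 0.002, -0.105]
force: [-0.9, 1.6, 0.3]
width: 25.5
gripper_force: 0.4
```

```bash
python3 st.py
```

```text
12.175 TCP reader -99.1742447415192 1.5399282186642722 197.0864879050148 F -0.15523958514782996 0.7183452479154872 0.01688550108866932 25.521309160199557
((-43.90834426879883, 1.590719223022461), (49.0997200012207, 89.37303161621094), 89.93045806884766) x -88.60045 0.79173446
```

Request:
jog_arm([
  [-0.4,0.003,0,0,0,0,0],
  [-0.4,0.003,0,0,0,0,0],
  [-0.4,0.003,0,0,0,0,0],
  [-0.4,0.003,0,0,0,0,0],
  [-0.4,0.003,0,0,0,0,0],
  [-0.4,0.003,0,0,0,0,0],
])

```text
clock: 12.92
eef_pos: [500.2, 114.0, 197.1]
tool_rot: [-3.141, 0.002, -0.105]
force: [-1.2, -0.7, 0.8]
width: 25.7
gripper_force: 0.7
```

```bash
python3 st.py
```

```text
12.975 TCP reader -90.16963374913678 1.5228626438538129 197.0811593977718 F 0.20557163805147907 0.9325233907837939 -0.3742688106950709 25.71524396273882
((-39.66029357910156, 1.5984745025634766), (49.09157943725586, 80.02323913574219), 89.95095825195312) x -79.6811 0.37166798
```

Request:
jog_arm([
  [-0.4,0.004,0,0,0,0,0],
  [-0.4,0.004,0,0,0,0,0],
  [-0.4,0.004,0,0,0,0,0],
  [-0.4,0.004,0,0,0,0,0],
  [-0.4,0.004,0,0,0,0,0],
  [-0.4,0.004,0,0,0,0,0],
  [-0.4,0.004,0,0,0,0,0],
  [-0.4,0.004,0,0,0,0,0],
  [-0.4,0.004,0,0,0,0,0],
])

```text
clock: 14.1
eef_pos: [518.2, 112.0, 197.0]
tool_rot: [-3.141, 0.002, -0.105]
force: [-1.2, 0.7, 2.2]
width: 25.6
gripper_force: 0.7
```

Request:
jog_arm([
  [-0.4,0.004,0,0,0,0,0],
  [-0.4,0.004,0,0,0,0,0],
  [-0.4,0.004,0,0,0,0,0],
  [-0.4,0.004,0,0,0,0,0],
  [-0.4,0.004,0,0,0,0,0],
  [-0.4,0.004,0,0,0,0,0],
  [-0.4,0.004,0,0,0,0,0],
])

```text
clock: 14.98
eef_pos: [532.1, 110.6, 197.0]
tool_rot: [-3.141, 0.002, -0.105]
force: [-1.2, 1.2, 1.0]
width: 25.8
gripper_force: 0.8
```

```bash
python3 st.py
```

```text
15.025 TCP reader -58.02682281753232 1.5377564605225302 197.02194177216273 F -0.5498284976272199 -0.1452138050734576 -0.9318260650627858 25.376699208896824
((-27.136751174926758, 1.5888404846191406), (49.12413787841797, 40.750755310058594), 89.95379638671875) x -47.52282 -6.7421665
```

Request:
jog_arm([
  [-0.4,0.002,0,0,0,0,0],
  [-0.4,0.002,0,0,0,0,0],
  [-0.4,0.002,0,0,0,0,0],
  [-0.4,0.002,0,0,0,0,0],
  [-0.4,0.002,0,0,0,0,0],
  [-0.4,0.002,0,0,0,0,0],
  [-0.4,0.002,0,0,0,0,0],
  [-0.4,0.002,0,0,0,0,0],
])

```text
clock: 16.02
eef_pos: [540.0, 109.8, 197.0]
tool_rot: [-3.141, 0.002, -0.105]
force: [-1.2, 0.4, -0.5]
width: 25.7
gripper_force: 0.6
```

Request:
jog_arm([
  [-0.4,0.002,0,0,0,0,0],
  [-0.4,0.002,0,0,0,0,0],
  [-0.4,0.002,0,0,0,0,0],
  [-0.4,0.002,0,0,0,0,0],
])

```text
clock: 16.52
eef_pos: [544.0, 109.3, 197.0]
tool_rot: [-3.141, 0.002, -0.105]
force: [-1.6, 0.2, 0.6]
width: 26.0
gripper_force: 0.7
```

```bash
python3 st.py
python3 - <<'E'
from h import *
im=shot('top');p=im['pixels'];hsv=cv2.cvtColor(p,cv2.COLOR_RGB2HSV)
ex=np.array([np.cos(-.105),np.sin(-.105)]);ey=np.array([-ex[1],ex[0]])
for src in (pickle.load(open('top.pkl','rb')),):
    m=cv2.inRange(cv2.cvtColor(src['pixels'],cv2.COLOR_RGB2HSV),(8,100,120),(24,255,255))
    for k in cv2.findContours(m[135:200,245:312],cv2.RETR_EXTERNAL,cv2.CHAIN_APPROX_NONE)[0]:
        k=k+[245,135]
        if cv2.contourArea(k)<15: continue
        w=np.array([ray(src,*q[0],33)[:2] for q in k]);print('orange',k.mean((0,1)),(w@ex-576).min(),(w@ex-576).max(),(w@ey-164.2).min(),(w@ey-164.2).max())
E
```

```text
16.575 TCP reader -46.32296635050852 1.5301789157706764 196.98935453073173 F 0.5601777193109129 -0.22431542215136382 -0.397263471805971 25.86720763279916
((-23.758338928222656, 1.5758953094482422), (49.114017486572266, 23.707321166992188), 89.95527648925781) x -35.602867 -11.885726
orange [282.2972973  161.67567568] 77.80150404352457 91.57584544935912 -21.73121177878116 23.147058944448503
```

Request:
jog_arm([
  [-0.4,0.002,0,0,0,0,0],
  [-0.4,0.002,0,0,0,0,0],
])

```text
clock: 16.88
eef_pos: [545.6, 109.1, 196.9]
tool_rot: [-3.141, 0.003, -0.105]
force: [-2.7, 0.0, 2.2]
width: 25.4
gripper_force: 1.7
```

Request:
jog_arm([
  [-0.4,0.002,0,0,0,0,0],
  [-0.4,0.002,0,0,0,0,0],
])

```text
clock: 17.12
eef_pos: [546.4, 109.0, 196.7]
tool_rot: [-3.141, 0.007, -0.105]
force: [-6.8, 0.1, 6.1]
width: 25.7
gripper_force: 3.4
```

Request:
jog_arm([
  [-0.4,0.001,0,0,0,0,0],
  [-0.4,0.001,0,0,0,0,0],
])

```text
clock: 17.38
eef_pos: [547.3, 108.9, 196.7]
tool_rot: [-3.14, 0.007, -0.105]
force: [-7.1, 0.2, 5.4]
width: 25.6
gripper_force: 3.3
```

Request:
jog_arm([
  [-0.4,0,0,-0.001,0,0,0],
  [-0.4,0,0,0,0,0,0],
])

```text
clock: 17.62
eef_pos: [548.8, 108.9, 197.2]
tool_rot: [-3.141, 0.002, -0.105]
force: [-2.6, 0.4, -0.8]
width: 25.5
gripper_force: 1.3
```

```bash
python3 st.py w7.png
```

```text
17.675 TCP reader -41.55638735134926 1.5732578066015321 197.25851621745045 F -2.3952875366347133 -0.1586853623480278 -0.5999066829376358 25.578421284064422
((-22.291780471801758, 1.5971221923828125), (49.1588249206543, 17.274648666381836), 89.95829010009766) x -30.939943 -13.637185
```

View pics/w7.png

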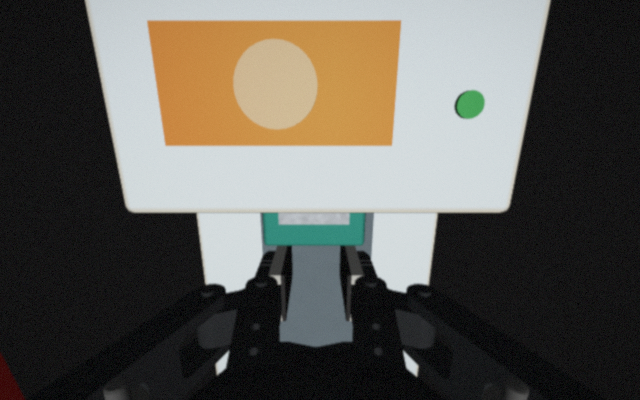

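Lifting 0.5 mm ended the bearing-down. The tail is square at (313,245) and the force is down to 2.5 N, so the shuttle is sliding. I continue in 0.5 mm steps with a slight upward trim.

Request:
jog_arm([
  [-0.4,0.001,0,-0.0002,0,0,0],
  [-0.4,0.001,0,-0.0002,0,0,0],
])

```text
clock: 17.92
eef_pos: [550.0, 108.7, 197.6]
tool_rot: [-3.141, 0.002, -0.105]
force: [-1.9, -0.0, -1.2]
width: 25.4
gripper_force: 1.3
```

Request:
jog_arm([
  [-0.4,0.001,0,-0.0002,0,0,0],
  [-0.4,0.001,0,-0.0002,0,0,0],
])

```text
clock: 18.18
eef_pos: [551.0, 108.6, 197.9]
tool_rot: [-3.141, 0.002, -0.105]
force: [-2.1, -0.2, 0.1]
width: 25.9
gripper_force: 1.3
```

Request:
jog_arm([
  [-0.4,0.001,0,-0.0002,0,0,0],
  [-0.4,0.001,0,-0.0002,0,0,0],
])

```text
clock: 18.42
eef_pos: [551.9, 108.5, 198.1]
tool_rot: [-3.141, 0.002, -0.105]
force: [-3.9, -0.6, 0.1]
width: 25.4
gripper_force: 1.3
```

Request:
jog_arm([
  [-0.4,0.001,0,0,0,0,0],
  [-0.4,0.001,0,0,0,0,0],
])

```text
clock: 18.68
eef_pos: [552.9, 108.4, 198.1]
tool_rot: [-3.141, 0.002, -0.105]
force: [-1.9, 0.5, -1.1]
width: 25.6
gripper_force: 1.3
```

Request:
jog_arm([
  [-0.4,0.001,0,0,0,0,0],
])

```text
clock: 18.8
eef_pos: [553.2, 108.3, 198.0]
tool_rot: [-3.141, 0.003, -0.105]
force: [-3.7, 1.4, -0.5]
width: 25.9
gripper_force: 1.8
```

Request:
jog_arm([
  [-0.4,0.001,0,0,0,0,0],
])

```text
clock: 18.92
eef_pos: [553.4, 108.3, 197.9]
tool_rot: [-3.141, 0.004, -0.105]
force: [-4.0, 0.5, -0.0]
width: 25.5
gripper_force: 2.3
```

Request:
jog_arm([
  [-0.4,0,0,-0.0006,0,0,0],
  [-0.4,0,0,0,0,0,0],
])

```text
clock: 19.18
eef_pos: [553.4, 108.3, 198.2]
tool_rot: [-3.141, 0.003, -0.105]
force: [-5.5, 0.6, 0.2]
width: 25.4
gripper_force: 2.6
```

Request:
jog_arm([
  [-0.4,0.001,0,0,0,0,0],
  [-0.4,0,0,0,0,0,0],
])

```text
clock: 19.42
eef_pos: [553.6, 108.3, 198.1]
tool_rot: [-3.141, 0.004, -0.105]
force: [-5.5, 0.7, -0.2]
width: 25.7
gripper_force: 2.9
```

```bash
python3 st.py
python3 - <<'E'
from h import *
ex=np.array([np.cos(-.105),np.sin(-.105)]);ey=np.array([-ex[1],ex[0]])
src=shot('top')
m=cv2.inRange(cv2.cvtColor(src['pixels'],cv2.COLOR_RGB2HSV),(8,100,120),(24,255,255))
for k in cv2.findContours(m[135:200,245:312],cv2.RETR_EXTERNAL,cv2.CHAIN_APPROX_NONE)[0]:
        k=k+[245,135]
        if cv2.contourArea(k)<15: continue
        w=np.array([ray(src,*q[0],33)[:2] for q in k]);print('orange',k.mean((0,1)),(w@ex-576).min(),(w@ex-576).max(),(w@ey-164.2).min(),(w@ey-164.2).max())
E
```

```text
19.475 TCP reader -36.83915897817985 1.5335608936852907 198.03457692674928 F -6.114670188643805 0.04021157042500499 -0.2846252795700834 25.571502031931836
((-21.242355346679688, 1.527130126953125), (49.44643783569336, 11.208624839782715), 89.96572875976562) x -26.855177 -15.623539
orange [282.9   159.425] 81.29517453545691 102.37165047570159 -22.765328712026843 23.804485194683764
```

Request:
jog_arm([
  [-0.4,0.001,0,-0.0002,0,0,0],
  [-0.4,0.001,0,-0.0002,0,0,0],
  [-0.4,0,0,0,0,0,0],
])

```text
clock: 19.9
eef_pos: [553.9, 108.3, 198.0]
tool_rot: [-3.141, 0.006, -0.105]
force: [-7.1, -0.2, -0.6]
width: 25.2
gripper_force: 3.6
```

Request:
jog_arm([
  [-0.4,0.001,0,-0.0003,0,0,0],
  [-0.4,0.001,0,-0.0003,0,0,0],
  [-0.4,0,0,0,0,0,0],
])

```text
clock: 20.27
eef_pos: [554.3, 108.2, 198.1]
tool_rot: [-3.141, 0.008, -0.105]
force: [-8.8, 0.6, -1.1]
width: 25.6
gripper_force: 4.2
```

Force rises linearly to 8.8 N with no further slip and no bearing-down, so the shuttle is on its hard stop. I back off straight, then lift away.

Request:
jog_arm([
  [-0.4,-0.006,0,0,0,0,0],
  [-0.4,-0.02,0,0,0,0,0],
  [-0.4,-0.06,0,0,0,0,0],
  [-0.4,-0.06,0,-0.04,0,0,0],
  [-0.4,-0.06,0,-0.06,0,0,0],
  [-0.4,0,0,-0.06,0,0,0],
  [-0.4,0,0,0,0,0,0],
  [-0.4,0,0,0,0,0,0],
])

```text
clock: 21.28
eef_pos: [454.7, 118.9, 279.1]
tool_rot: [-3.14, -0.0, -0.105]
force: [-0.5, -0.0, 0.2]
width: 25.8
gripper_force: 0.0
```

```bash
python3 st.py
python3 - <<'E'
from h import *
ex=np.array([np.cos(-.105),np.sin(-.105)]);ey=np.array([-ex[1],ex[0]])
src=shot('scene');c=src['pixels'][150:260,280:420][:,:,::-1];cv2.imwrite('pics/s2.png',cv2.resize(c,None,fx=5,fy=5,interpolation=cv2.INTER_CUBIC))
E
```

```text
21.325 TCP reader -136.5209313816743 1.568327171380929 278.7197186669131 F -0.16299873012780886 -0.26143167265673034 -0.4717260776639846 25.784609028640226
((-13.716777801513672, 1.3020172119140625), (49.19350051879883, 29.185102462768555), 89.94905090332031) x -28.32453 0.89678305
```

View pics/s2.png

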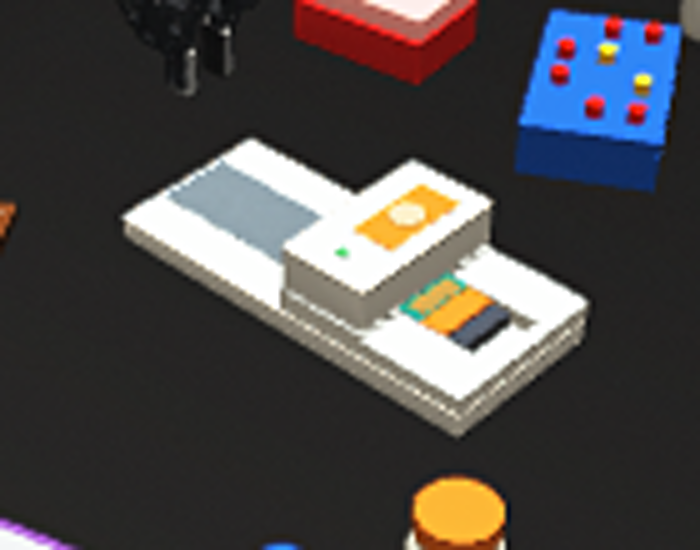

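The scene crop shows the cartridge's gold end at (435,295) against the orange shuttle at (460,310), which is tight on the dark stop at (480,330). The tail is about 27 mm out, so the front is about 83 mm in. I hand it in.

```bash
python3 -c "
from cell import *
print(finish_job())"
```

```text
the job is handed in; nothing more can be done
None
```

The larger teal cartridge is loaded in the reader with its gold end about 83 mm past the mouth and the shuttle against its hard stop (peak push about 9 N), and the job is handed in; `finish_job()` returned no verdict.

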